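# Clamp a dish foot-up in a cam-lever vise

## Task

The white dish lies loose and foot-up in the bench vise, to have its rough foot rubbed down. Slide the moving jaw up with a light push until the dish sits square and snug between both jaws, then throw the cam lever down over its centre so that it snaps home and clamps the dish. Do not ram the dish or force the lever, and leave the other things on the bench where they are.

Things in the scene. Friction and masses are not known exactly. Their poses are not given: they have to be found in the camera images.
- vise: Low grey cast vise bolted to the bench; bed 375 x 104 mm, from x = -235 to +140 mm. Origin on the bench at the middle of the bed's width; z up, x along the bed from the lever end towards the fixed jaw (the way the moving jaw closes), y across. All parts of the vise have these axes, save the lever. The ways on which the dish lies are 20 mm above the bench.
- fixed_jaw: Upright fixed jaw, 90 mm wide, its top 68 mm above the bench, with a black rubber face. Origin at the foot of that face (x = +100 mm in the vise's frame, 20 mm above the bench); the face looks along -x of the vise.
- jaw (a joint): Travel of the moving jaw (m) along the vise's x towards the fixed jaw: 0 fully open (jaw faces 225 mm apart), 0.085 at the end of its slide. With the lever up it slides with about 5 N of friction and stays where it is left; with the lever down it is locked to the bed.
- jaw_grip (a point): Where to hold the moving jaw and slide it: in its grey grip block (62 mm along x, 36 mm wide across y, sides free), 52 mm above the bench, 14 mm below the block's top (one bolt head on it, 8 mm high). Keep fingertips over 30 mm above the bench: a saddle lies there at 28 mm. A cross-head 63 mm high starts 27 mm ahead (+x), the rubber face is 48 mm ahead, the lever's pivot 42 mm behind.
- jaw_face: Face plate of the moving jaw, 86 mm wide, its top 68 mm above the bench, with a black rubber front. Origin at the foot of that front, 20 mm above the bench. It is sprung on the jaw: it gives 1 mm per 8 N, 6 mm at most. Throwing the lever drives it 3.6 mm forward and so squeezes the dish: to about 30 N if the jaw was snug; every mm of gap loses 8 N.
- lever_pivot (a point): Axis of the cam lever, across the vise (along its y), 56 mm above the bench at the back of the moving jaw; it moves with the jaw.
- lever (a joint): Cam lever angle (rad). 0: it stands 60 degrees above level, leaning to -x of the vise, away from the dish; growing values swing the handle outwards and down to 1.20, 9 degrees below level. It rests near 0.05, resists, most at 0.2 to 0.5 (about 11 N square to the handle's middle), eases to the centre at 0.90, past it snaps to 1.20 and stays. Let go before, it springs back.
- lever_grip: Light grey plastic handle at the lever's free end, 62 mm long, 22 mm wide, 14 mm thick. Origin at its middle, 95 mm from the pivot; x points along the lever to its free end, -z out of its upper side (the side to press on). Pressing on it with more than 40 N damages the cam.
- dish: White glazed rectangular dish lying upside down on the ways between the jaws: 80 mm wide, 52 mm high, 0.5 kg. Slip-cast: its length is 152 to 164 mm, different each time. Origin on its underside, 76 mm from its end at the moving jaw; x along its length towards the fixed jaw. Dragging it takes about 3 N. Pushed by the jaw with more than 20 N before the lever is thrown, it chips.
- rub_stone: Grey rubbing stone, 100 x 44 x 24 mm, lying just beyond the fixed jaw. Origin at the centre of its underside. To be left alone.
- brush: Wooden-handled brush lying beside the vise. To be left alone.
- bowl: White bowl, 132 mm across and 62 mm high, standing on the bench. Origin at the centre of its foot. To be left alone.
- mug: Blue mug, 82 mm across and 88 mm high. Origin at the centre of its foot. To be left alone.
- tape_roll: Roll of brown packing tape lying flat, 100 mm across and 48 mm high. Origin at the centre of its underside. To be left alone.
- water_jar: Clear jar, 68 mm across and 100 mm high. Origin at the centre of its foot. To be left alone.

How it is judged:
On the way, in this order (a step that is already met when the one before it is completed fails the run):
1. with the lever still up (below 0.15 rad), the moving jaw presses the dish home against the fixed jaw, with more than 1.5 N at both jaws (contact force between each of jaw_face, fixed_jaw and dish above 1.5 N and value of joint lever below 0.15 rad), for 0.1 s.
2. the lever is past its centre and down (over 1.1 rad) (value of joint lever above 1.1 rad), for 0.1 s.
At the end, for the whole second after the job is handed in: The lever lies snapped down (over 1.1 rad) by itself; the dish lies flat on the ways (within 0.04 rad and 6 mm), square to the vise (within 0.04 rad), at rest, and both jaws squeeze it with more than 18 N (value of joint lever above 1.1 rad and contact force between each of jaw_face, fixed_jaw and dish above 18 N and angle between the x axis of dish and the x axis of vise, either way round below 0.04 rad and angle between dish's own z axis and vertical below 0.04 rad and linear speed of dish below 0.02 m/s and height (world z) of dish below 0.026 m); the robot touches nothing.
It fails at once if the jaw is rammed against the dish: more than 20 N before the lever is thrown (below 0.3 rad) (contact force between jaw_face and dish above 20 N and value of joint lever below 0.3 rad).
It fails at once if the lever's handle is pressed with more than 40 N (contact force between anything else and lever_grip above 40 N).
It fails at once if the dish is lifted more than 15 mm off the ways or tipped by more than 0.2 rad (height (world z) of dish above 0.035 m or angle between dish's own z axis and vertical above 0.2 rad).
It fails at once if one of the other things on the bench is moved by more than 20 mm (distance of any of rub_stone, brush, bowl, mug, tape_roll, water_jar from where it was at the start of the episode above 0.02 m).
It also fails if it takes over 48 s, if anything falls off the work surface, if the arm or the gripper's body presses on something with over 40 N, if the wrist force passes 120 N, or if a joint passes its speed limit or range.

## Robot

A 6-joint arm with a two-finger parallel gripper is mounted at the origin on the work surface. World frame = base frame: x ahead of the robot, y to its left, z up, the work surface at z = 0. Lengths are in m, angles in rad, forces in N, time in s.
With the tool pointing down it reaches from about 0.275 to 0.825 m from the base axis. Payload 4.9 kg.
Tool frame: the origin (TCP) lies midway between the tips of the shut fingers; the grasp point (between the pads) lies 19 mm behind it (bot.grip_depth is the distance from the TCP to the grasp point, in m); y points along the fingers, x is the direction in which the jaws open and shut, and the axes are right-handed (so a half turn about y gives the same grasp; the last joint's range is limited). The gripper opens to 85 mm and grips with 20 to 120 N. Pads are 22 mm wide; open, the fingers measure 114 mm over their backs; the gripper's body (76 mm by 85 mm) begins 54 mm behind the grasp point. The pads swing forward as they close: fully open they stand 13 mm farther back than shut.
Start: joints at [-1.361, 0.326, -0.193, 1.052, 0, 1.437], TCP at [0.185, -0.518, 0.231] pointing down, gripper open.
Joint ranges: [-2.65, 2.65], [-0.97, 1.79], [-1.3, 1.35], [-1.93, 2.1], [-1.47, 1.37], [-3.14, 3.14]. Speed limits (rad/s): [2.57, 2.57, 3.14, 3.14, 3.14, 3.14].

## Interface

Orientations are given as a unit quaternion [w, x, y, z].
In Python, from cell import bot gives the robot as it stands. Calls block until the motion is done:
- bot.move_pose(position, orientation): joint-space move of the TCP to a pose.
- bot.move_linear(position, speed=0.15, rotation=None, until_force=None): straight line of the TCP; rotation=None keeps the orientation; speed is the mean speed in m/s. With until_force (N) it stops when the force on the tool has changed by that much, and returns True; else False.
- bot.goto_joints(angles): joint-space move.
- bot.set_gripper(opening, grasp_force=None): opening from 0.0 (shut) to 1.0 (fully open); grasp_force is the grip in N (None keeps the last); returns when the fingers have stopped.
- bot.wait(seconds).
- bot.solve_ik(position, orientation): joint angles nearest the present ones, or None.
- bot.camera(name): name is "scene" or "side" or "wrist"; returns the picture (420x560x3 uint8, red, green, blue); there is no depth.
- bot.calibration(name): a dict with "mtx" (3x3 intrinsics, pixels), "extrinsics" (4x4, takes a point from world to camera coordinates); the wrist camera has in their place "hand_eye" (4x4, takes a point from camera to tool coordinates, whose origin is the TCP and whose axes are the tool frame's). Camera axes: x right, y down, z forward; pixel columns grow to the right and rows downward; lengths in m; the calibration is good to about 2 mm. A picture is of the moment at which its call begins: read the wrist's pose just before it. calibration takes no time and is no camera call.
A pose or a line that the arm cannot do raises bot.PlanningError and nothing moves.
- bot.close_job(): hands the job in, once; it reports no verdict.
Trained networks look in the newest picture that a camera, given by its name, has taken for a name from the list of things; names that differ only in an ending like _2 or _b are one class to them, and where a whole thing is asked for, a point or a joint stands for the part that bears it (a point fixed in the world has none). Each returns a list of dicts, best first, with "confidence" (0 to 1); they miss things now and then, are a little off and sometimes report something else, mostly with a low value. They report only what shows in the picture. A call takes as long as a camera call.
- bot.search_frame(camera, thing): "bbox" ([left, top, width, height] in pixels, round what is visible of it).
Readings, each from a call of its own:
- bot.read_clock(): time.
- bot.read_joint_positions(): joint angles.
- bot.read_joint_vel(): joint speeds.
- bot.read_joint_efforts(): joint torques, N m.
- bot.read_position(): TCP position.
- bot.read_tool_rot(): TCP orientation.
- bot.read_ft_force(): force on the tool from outside, world axes, zero at the start.
- bot.read_moment(): the same for the moment, N m.
- bot.read_gripper_width(): opening from 0.0 (shut) to 1.0 (fully open).
Only numpy, scipy, OpenCV 4.12 (cv2) and the standard library are available. Lean on these libraries where they do the work, as an engineer would, in place of code of your own. Each camera call takes 0.05 s, during which the arm holds its last target.

## Working session

There is one attempt and no reset: what is moved stays moved. The work goes in short steps, each a Python script; the robot and the scene stay as the last script left them, time stands still between calls to the robot, and variables do not carry over. Pictures are saved under pics/ and viewed, and the job is handed in when it is done.

```bash
mkdir -p pics; ls
python3 - <<'E'
from cell import bot
import cv2
for c in ["scene","side","wrist"]:
    im=bot.camera(c); cv2.imwrite(f"pics/a_{c}.png",im[:,:,::-1])
    k=bot.calibration(c); print(c,{a:__import__('numpy').round(b,3).tolist() for a,b in k.items()})
    for t in ["vise","fixed_jaw","jaw_face","jaw","lever_grip","dish","rub_stone","brush","bowl","mug"]:
        r=bot.search_frame(c,t)
        print(t,[(x["bbox"],round(x["confidence"],2)) for x in r[:2]])
print(bot.read_clock(),bot.read_tool_rot())
E
```

```text
pics
scene {'mtx': [[393.228, 0.0, 273.615], [0.0, 393.228, 204.808], [0.0, 0.0, 1.0]], 'extrinsics': [[-0.366, 0.93, -0.014, 0.196], [0.58, 0.217, -0.785, -0.235], [-0.728, -0.295, -0.619, 1.682], [0.0, 0.0, 0.0, 1.0]]}
vise [([190.6, 178.7, 139.9, 69.1], 0.63)]
fixed_jaw [([306.1, 210.3, 27.6, 27.5], 0.84), ([158.3, 160.2, 20.5, 29.4], 0.41)]
jaw_face [([234.5, 199.9, 10.2, 25.7], 0.77), ([410.7, 214.1, 40.8, 39.5], 0.73)]
jaw [([188.0, 175.8, 57.9, 50.2], 0.66)]
lever_grip [([195.5, 176.5, 10.2, 15.2], 0.63), ([191.9, 179.1, 137.2, 68.9], 0.61)]
dish [([254.4, 204.9, 49.2, 27.8], 0.72)]
rub_stone [([334.4, 222.0, 17.1, 27.7], 0.69)]
brush []
bowl [([382.4, 266.1, 52.7, 43.8], 0.58)]
mug [([409.7, 216.0, 41.3, 36.6], 0.86)]
side {'mtx': [[451.567, 0.0, 291.056], [0.0, 451.567, 203.742], [0.0, 0.0, 1.0]], 'extrinsics': [[-0.838, -0.545, 0.005, 0.467], [-0.408, 0.622, -0.668, 0.29], [0.361, -0.562, -0.744, 1.071], [0.0, 0.0, 0.0, 1.0]]}
vise [([251.6, 130.4, 98.5, 148.8], 0.57)]
fixed_jaw [([257.4, 243.8, 41.9, 39.2], 0.59)]
jaw_face [([300.7, 182.9, 28.4, 16.6], 0.59)]
jaw [([298.9, 130.7, 41.5, 72.2], 0.92), ([320.6, 127.5, 20.1, 38.5], 0.3)]
lever_grip [([329.1, 129.8, 10.5, 19.8], 0.44), ([249.8, 130.9, 100.3, 150.5], 0.2)]
dish []
rub_stone [([238.0, 277.4, 42.6, 31.3], 0.57), ([256.6, 243.8, 41.0, 41.5], 0.42)]
brush [([116.9, 285.2, 56.9, 55.7], 0.67), ([235.6, 198.2, 34.0, 54.0], 0.63)]
bowl [([115.8, 285.8, 58.4, 55.0], 0.9)]
mug [([300.1, 128.1, 40.4, 75.8], 0.75), ([189.1, 349.0, 48.2, 60.9], 0.6)]
wrist {'mtx': [[354.971, 0.0, 282.313], [0.0, 354.971, 206.628], [0.0, 0.0, 1.0]], 'hand_eye': [[1.0, 0.001, -0.001, -0.001], [0.001, -0.29, 0.957, -0.142], [0.001, -0.957, -0.29, 0.075], [0.0, 0.0, 0.0, 1.0]]}
vise []
fixed_jaw []
jaw_face []
jaw []
lever_grip []
dish []
rub_stone []
brush []
bowl []
mug []
1.65 [ 0.57816406 -0.57815871  0.40709607 -0.40710148]
```

View images.

View pics/a_scene.png

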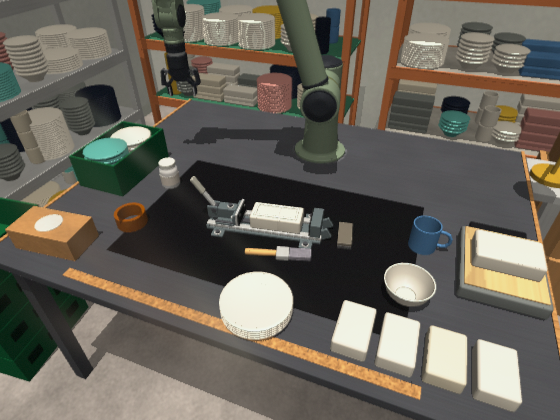

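View pics/a_side.png

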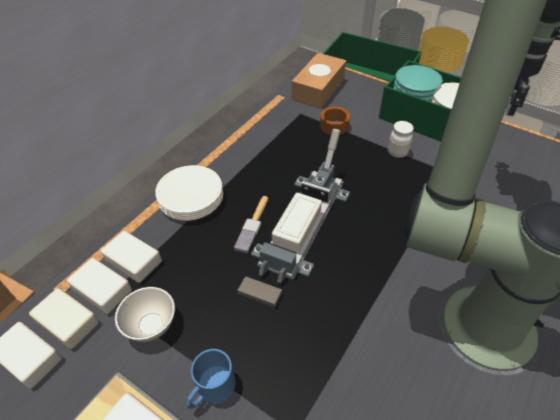

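View pics/a_wrist.png

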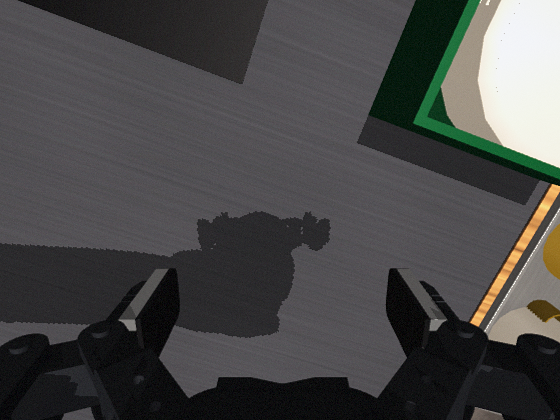

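```bash
cat > h.py <<'E'
import numpy as np, cv2
from cell import bot
from scipy.spatial.transform import Rotation as R
def KT(c, wrist=None):
    k=bot.calibration(c); K=np.array(k["mtx"])
    if c!="wrist": return K,np.array(k["extrinsics"])
    p,q=wrist; W=np.eye(4); W[:3,:3]=R.from_quat([q[1],q[2],q[3],q[0]]).as_matrix(); W[:3,3]=p
    return K,np.linalg.inv(W@np.array(k["hand_eye"]))
def onz(K,T,uv,z):
    d=T[:3,:3].T@np.linalg.inv(K)@np.array([uv[0],uv[1],1.0]); o=-T[:3,:3].T@T[:3,3]
    return o+d*(z-o[2])/d[2]
def proj(K,T,P):
    c=(T[:3,:3]@np.atleast_2d(P).T).T+T[:3,3]; p=(K@c.T).T; return p[:,:2]/p[:,2:]
E
python3 - <<'E'
import cv2
a=cv2.imread("pics/a_scene.png")[165:260,180:365]; cv2.imwrite("pics/c1.png",cv2.resize(a,None,fx=4.3,fy=4.3,interpolation=cv2.INTER_CUBIC))
a=cv2.imread("pics/a_side.png")[120:320,220:365]; cv2.imwrite("pics/c2.png",cv2.resize(a,None,fx=3,fy=3,interpolation=cv2.INTER_CUBIC))
E
```

```text
(no output)
```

View pics/c1.png

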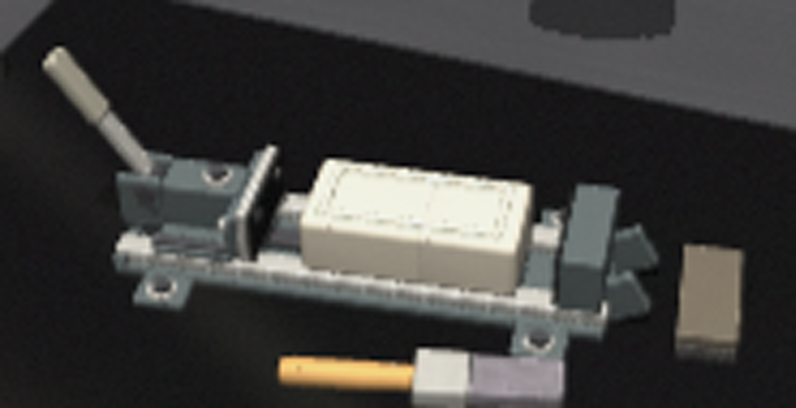

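View pics/c2.png

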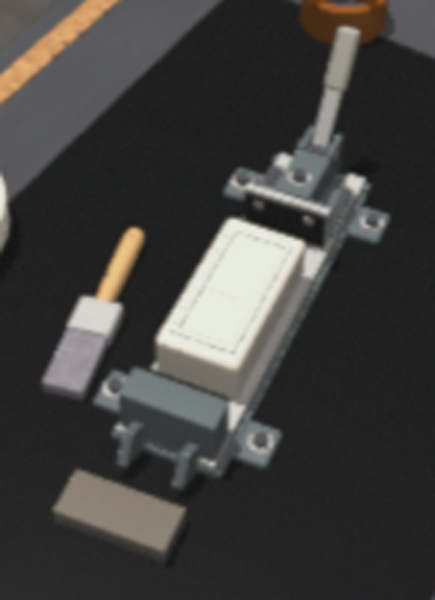

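Run:
```python
from h import *
K1,T1=KT("scene");K2,T2=KT("side")
s=lambda u,v:(180+u/4.3,165+v/4.3); d=lambda u,v:(220+u/3,120+v/3)
print("fixed top face edge, scene",onz(K1,T1,s(580,187),.068),onz(K1,T1,s(562,248),.068))
print("scene fixed far", onz(K1,T1,s(616,190),.068),onz(K1,T1,s(606,252),.068))
print("side fixed",onz(K2,T2,d(135,369),.068),onz(K2,T2,d(230,405),.068), )
print("side jaw face",onz(K2,T2,d(246,188),.068),onz(K2,T2,d(329,213),.068))
print("scene jaw face top",onz(K1,T1,s(275,150),.068),onz(K1,T1,s(246,205),.068))
for n,u,v in (("lever tip",s(55,55),d(349,32)),("lever base",s(150,170),d(322,143)),("bolt",s(217,172),d(300,176))):
    P=cv2.triangulatePoints(K1@T1[:3],K2@T2[:3],np.float64(u),np.float64(v));print(n,(P[:3]/P[3]).T)
for q in ((310,180),(520,200),(328,158),(530,182)): print("dish scene",onz(K1,T1,s(*q),.072))
for q in ((235,220),(304,240),(160,350),(240,372)): print("dish side",onz(K2,T2,d(*q),.072))
```

```text
fixed top face edge, scene [0.47368948 0.11926474 0.068     ] [0.54482448 0.1273431  0.068     ]
scene fixed far [0.46775656 0.14530777 0.068     ] [0.53801296 0.1578667  0.068     ]
side fixed [0.55214098 0.13009574 0.068     ] [0.46488664 0.11733052 0.068     ]
side jaw face [ 0.58790351 -0.1034914   0.068     ] [ 0.50543755 -0.11838136  0.068     ]
scene jaw face top [ 0.51206779 -0.11324051  0.068     ] [ 0.58025105 -0.10522367  0.068     ]
lever tip [[ 0.57070682 -0.25839062  0.15961428]]
lever base [[ 0.56028023 -0.1986884   0.06321324]]
bolt [[ 0.55250903 -0.14363103  0.06901727]]
dish scene [ 0.54107811 -0.07070053  0.072     ]
dish scene [0.50858297 0.08369637 0.072     ]
dish scene [ 0.51170205 -0.06877282  0.072     ]
dish scene [0.4858434  0.08398376 0.072     ]
dish side [ 0.57226022 -0.05921559  0.072     ]
dish side [ 0.50595376 -0.07270178  0.072     ]
dish side [0.54412031 0.10428537 0.072     ]
dish side [0.4745974  0.08660993 0.072     ]
```

```bash
cat >> h.py <<'E'
def quat(yaw): # yaw=angle of vise x; tool z=vise x, tool y down
    q=(R.from_euler('z',yaw-np.pi/2)*R.from_euler('x',-np.pi/2)).as_quat(); return [q[3],q[0],q[1],q[2]]
E
python3 - <<'E'
from h import *
yaw=np.radians(99); vx=np.array([np.cos(yaw),np.sin(yaw),0])
g=np.array([.553,-.155,0]); p=g+vx*.06; p[2]=.30
q=quat(yaw); print(bot.solve_ik(p.tolist(),q))
bot.move_pose(p.tolist(),q)
pp,qq=bot.read_position(),bot.read_tool_rot()
im=bot.camera("wrist"); cv2.imwrite("pics/w1.png",im[:,:,::-1]); np.save("w1.npy",np.r_[pp,qq])
print(pp,qq,bot.read_clock(),bot.read_ft_force())
for t in ["fixed_jaw","jaw_face","jaw","lever_grip","dish"]:
    r=bot.search_frame("wrist",t)
    print(t,[(x["bbox"],round(x["confidence"],2)) for x in r[:2]])
E
```

```text
[-3.08064010e-01  2.95039239e-01 -6.00460583e-02  1.21571103e+00
  4.44089210e-16  1.10565268e+00]
[ 0.54342091 -0.0966378   0.29983372] [-0.70489277  0.70504626  0.05482588 -0.05504613] 3.7083 [-0.17991618  0.05411775 -0.06060813]
fixed_jaw [([379.0, 0.0, 41.1, 137.2], 0.44)]
jaw_face [([245.4, 170.0, 82.8, 30.7], 0.96)]
jaw [([248.8, 171.8, 78.7, 190.6], 0.72)]
lever_grip [([278.1, 304.3, 18.8, 59.3], 0.57)]
dish [([248.9, 0.0, 85.3, 148.5], 0.93)]
```

View pics/w1.png

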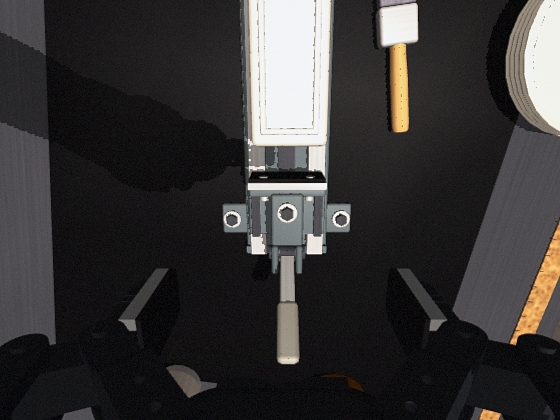

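Run:
```python
import cv2
a=cv2.imread("pics/w1.png")[120:280,220:360]; cv2.imwrite("pics/w1c.png",cv2.resize(a,None,fx=3.7,fy=3.7,interpolation=cv2.INTER_CUBIC))
```

```text
(no output)
```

View pics/w1c.png

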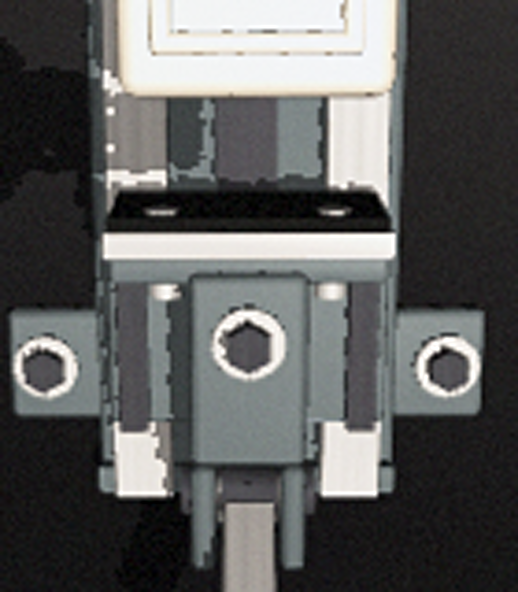

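Run:
```python
from h import *
w=np.load("w1.npy");K,T=KT("wrist",(w[:3],w[3:]))
c=lambda u,v:(220+u/3.7,120+v/3.7)
P=lambda u,v,z:onz(K,T,c(u,v),z)
fl,fr=P(102,232,.068),P(395,231,.068); print("face",fl,fr,np.linalg.norm(fr-fl),np.degrees(np.arctan2(*(fr-fl)[[1,0]]))+90)
b=[P(*x,.066) for x in((190,277),(308,277),(306,463),(190,463))];print(b,np.mean(b,0))
print("w",np.linalg.norm(b[0]-b[1]),"l",np.linalg.norm(b[0]-b[3]))
print(np.degrees(np.arctan2(*((b[0]+b[1])-(b[2]+b[3]))[[1,0]])))
yaw=np.radians(99); vx=np.array([np.cos(yaw),np.sin(yaw),0])
print("grip from face",(fl+fr)/2-.048*vx)
f1,f2=P(44,368,.012),P(448,366,.012);print("bolts",f1,f2,np.degrees(np.arctan2(*(f2-f1)[[1,0]]))+90)
print("dish",[P(*x,.072) for x in((122,93),(390,97))])
h1=onz(K,T,(288,304),.11); print("lever",onz(K,T,(288,361),.16),h1)
# reproject vise axis using scene fixed jaw
```

```text
face [ 0.50866986 -0.11367777  0.068     ] [ 0.59288171 -0.10012025  0.068     ] 0.08529619544440689 99.14574139010378
[array([ 0.53598678, -0.1236403 ,  0.066     ]), array([ 0.57045697, -0.1182141 ,  0.066     ]), array([ 0.58008924, -0.17685849,  0.066     ]), array([ 0.54469932, -0.18243058,  0.066     ])] [ 0.55780808 -0.15028587  0.066     ]
w 0.034894665927938245 l 0.059432358054345304
98.87858703895665
grip from face [ 0.55828464 -0.15430805  0.068     ]
bolts [ 0.49146179 -0.1781836   0.012     ] [ 0.62917182 -0.15576508  0.012     ] 99.24635937615861
dish [array([ 0.50937633, -0.07239299,  0.072     ]), array([ 0.5835164 , -0.06184777,  0.072     ])]
lever [ 0.5748026  -0.25812107  0.16      ] [ 0.57066914 -0.22789674  0.11      ]
```

Run:
```python
from h import *
yaw=np.radians(99.1); q=quat(yaw)
g=[.558,-.153]
bot.move_pose(g+[.10],q)
hit=bot.move_linear(g+[.036],speed=.08,until_force=8); print("hit",hit,bot.read_position())
bot.set_gripper(0.0,20)
print(bot.read_gripper_width(),bot.read_position(),bot.read_ft_force(),bot.read_clock())
im=bot.camera("wrist"); cv2.imwrite("pics/w2.png",im[:,:,::-1])
```

```text
hit False [ 0.55842391 -0.15316221  0.03642477]
0.4185411864656674 [ 0.55717065 -0.15320552  0.03637551] [-3.48077716 -0.44164072  5.90623417] 6.2583
```

View pics/w2.png

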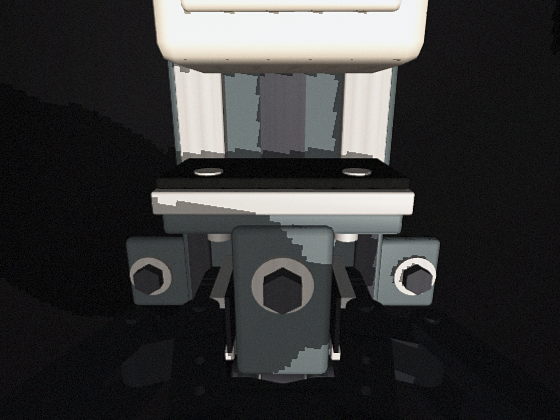

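Run:
```python
from h import *
yaw=np.radians(99.1); vx=np.array([np.cos(yaw),np.sin(yaw),0])
p0=np.array([.5577,-.1532,.0364]); np.save("p0.npy",p0)
def st(): return np.round([ (np.array(bot.read_position())-p0)@vx*1e3, *(R.from_euler('z',-yaw).apply(bot.read_ft_force())), bot.read_clock()],2)
print(st())
print(bot.move_linear((p0+vx*.03).tolist(),speed=.05,until_force=14),st())
print(bot.move_linear((p0+vx*.056).tolist(),speed=.05,until_force=14),st())
print(bot.move_linear((p0+vx*.060).tolist(),speed=.02,until_force=10),st())
```

```text
[0.05 0.71 4.12 6.24 6.31]
False [29.63 -2.39  4.31  2.21  7.06]
False [55.4  -4.08  3.55  1.87  7.72]
False [58.82 -5.22  5.03  2.78  8.07]
```

Run:
```python
from h import *
yaw=np.radians(99.1); vx=np.array([np.cos(yaw),np.sin(yaw),0])
p0=np.load("p0.npy")
def st(): return np.round([ (np.array(bot.read_position())-p0)@vx*1e3, *(R.from_euler('z',-yaw).apply(bot.read_ft_force())), bot.read_clock()],2)
d=.060
while d<.080:
    d+=.001
    h=bot.move_linear((p0+vx*d).tolist(),speed=.015,until_force=8); s=st(); print(round(d,4),h,s)
    if s[1]<-11: break
print(bot.read_joint_efforts())
bot.wait(.2); print(st())
cv2.imwrite("pics/w3.png",bot.camera("wrist")[:,:,::-1])
```

```text
0.061 False [59.48 -7.41  3.85  1.51  8.32]
0.062 False [60.41 -7.01  4.46  1.2   8.57]
0.063 False [61.38 -6.23  4.21  1.61  8.82]
0.064 False [62.26 -7.26  4.37  1.1   9.07]
0.065 False [62.72 -9.15  4.19  0.4   9.32]
0.066 False [ 63.   -11.72   5.16  -0.88   9.57]
[  6.6382885  -48.88843417  19.50014055   0.1535221    3.25680614
   0.2015388 ]
[ 63.01 -11.21   5.02  -0.89   9.78]
```

View pics/w3.png

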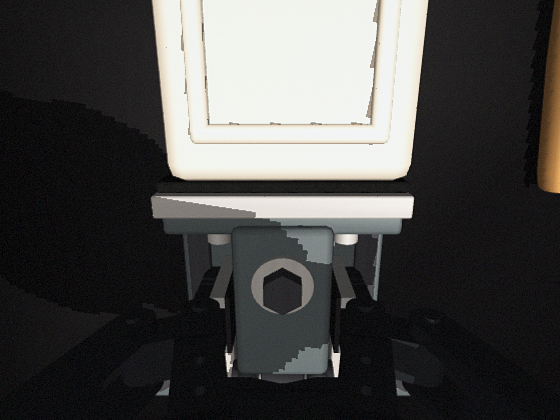

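Run:
```python
from h import *
yaw=np.radians(99.1); vx=np.array([np.cos(yaw),np.sin(yaw),0])
p0=np.load("p0.npy")
def st(): return np.round([ (np.array(bot.read_position())-p0)@vx*1e3, *(R.from_euler('z',-yaw).apply(bot.read_ft_force())), bot.read_clock()],2)
d=.066
while d<.0695:
    d+=.0005
    h=bot.move_linear((p0+vx*d).tolist(),speed=.01,until_force=6); s=st(); print(round(d,4),h,s)
    if s[1]<-14: break
bot.wait(.3); print(st())
a=bot.camera("side");a=a[120:320,220:365]; cv2.imwrite("pics/s3.png",cv2.resize(a[:,:,::-1],None,fx=3,fy=3,interpolation=cv2.INTER_CUBIC))
```

```text
0.0665 False [ 63.01 -12.96   6.    -0.11  10.07]
0.067 False [ 63.18 -12.92   4.48  -1.49  10.32]
0.0675 False [ 63.32 -14.45   5.13  -2.46  10.58]
[ 63.3  -14.27   5.77  -1.46  10.88]
```

View pics/s3.png

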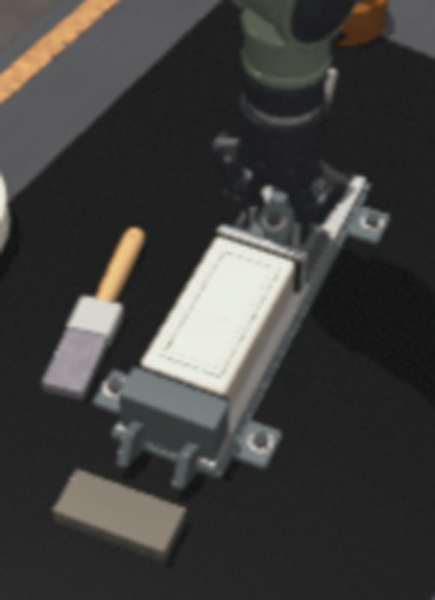

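Run:
```python
from h import *
yaw=np.radians(99.1); vx=np.array([np.cos(yaw),np.sin(yaw),0]); q=quat(yaw)
p=np.array(bot.read_position())
bot.set_gripper(0.85)
bot.move_linear((p+[0,0,.07]).tolist(),speed=.12)
t=p+vx*.02; t[2]=.27
bot.move_pose(t.tolist(),q)
bot.set_gripper(0.0,20)
pp,qq=bot.read_position(),bot.read_tool_rot()
cv2.imwrite("pics/w4.png",bot.camera("wrist")[:,:,::-1]); np.save("w4.npy",np.r_[pp,qq])
print(p,pp,bot.read_clock(),bot.read_ft_force())
print([(x["bbox"],x["confidence"]) for x in bot.search_frame("wrist","lever_grip")[:2]])
```

```text
[ 0.54724237 -0.09075665  0.03639944] [ 0.5440972  -0.07103635  0.2700103 ] 13.5417 [0.54309644 0.33401894 0.24497782]
[]
```

View pics/w4.png

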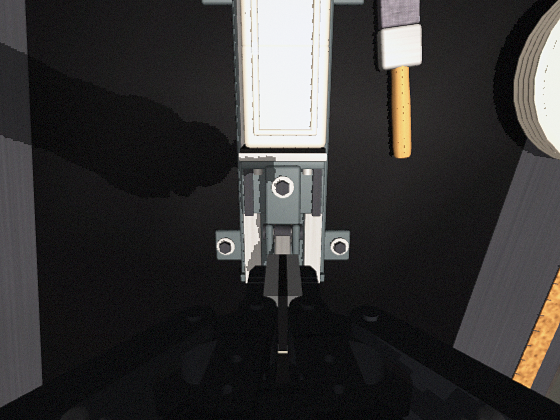

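Run:
```python
from h import *
vx=R.from_euler('z',np.radians(99.1)).apply([1,0,0]);vy=R.from_euler('z',np.radians(99.1)).apply([0,1,0])
w=np.load("w1.npy");K,T=KT("wrist",(w[:3],w[3:]))
a=onz(K,T,(220+248/3.7,120+344/3.7),.074)
e=onz(K,T,(288,361),.165); 
w=np.load("w4.npy");K,T=KT("wrist",(w[:3],w[3:]))
b=onz(K,T,(282.5,187),.074)
print(a,b,(b-a)@vx,(b-a)@vy,"bolt rel grip",(a-[.558,-.153,0])@vx,(a-[.558,-.153,0])@vy)
piv=np.array([.558,-.153,0])+.0633*vx-.042*vx; print("pivot",piv)
p1=np.array([.558,-.153,0])-.042*vx; print("lever tip rel pivot before",(e-p1)@vx,(e-p1)@vy)
```

```text
[ 0.55573755 -0.13899111  0.074     ] [ 0.54598297 -0.07825836  0.074     ] 0.06151112224590629 2.643476392993192e-05 bolt rel grip 0.014190397067163997 1.8356421431351112e-05
pivot [ 0.55463123 -0.13196809  0.        ]
lever tip rel pivot before -0.06020601500792415 0.00011620114707689855
```

```bash
cat >> h.py <<'E'
YAW=np.radians(99.1); VX=R.from_euler('z',YAW).apply([1,0,0]); PIV=np.array([.5546,-.132,.056])
def tcp(th,r,cl=0,edge=.011):
    t=np.radians(th)
    x=-r*np.cos(t)+.007*np.sin(t)+edge+cl; z=r*np.sin(t)+.007*np.cos(t)
    return (PIV+VX*x+[0,0,z])
def stl():
    d=np.array(bot.read_position())-PIV
    return np.round([d@VX*1e3,d[2]*1e3,*R.from_euler('z',-YAW).apply(bot.read_ft_force()),bot.read_clock()],2)
E
python3 - <<'E'
from h import *
q=quat(YAW)
a=tcp(57,115,.03); b=tcp(57,115,.010)
up=a.copy(); up[2]=.21
bot.move_pose(up.tolist(),q); bot.move_linear(a.tolist(),speed=.15); 
print(bot.move_linear(b.tolist(),speed=.1,until_force=10),stl())
cv2.imwrite("pics/w5.png",bot.camera("wrist")[:,:,::-1])
s=bot.camera("side")[100:300,220:400]; cv2.imwrite("pics/s5.png",cv2.resize(s[:,:,::-1],None,fx=3,fy=3,interpolation=cv2.INTER_CUBIC))
E
```

```text
Traceback (most recent call last):
cell.PlanningError: the arm cannot take that pose within its joint ranges
```

Run:
```python
from h import *
q=quat(YAW); a=tcp(57,115,.03);print(a,q,bot.read_joint_positions())
for z in (.21,.19,.16,.25): print(z,bot.solve_ik([a[0],a[1],z],q))
print(bot.solve_ik(a.tolist(),q), a.tolist(), type(a[0]))
for th,r in((45,112),(25,104),(0,95)):print(bot.solve_ik(tcp(th,r).tolist(),q))
```

```text
[ 10.45317859 -61.93089106  96.50692779] [np.float64(0.7048783240302741), np.float64(-0.704878324030274), np.float64(-0.05609410229491277), np.float64(0.056094102294912775)] [-2.64330519e-01  3.01313705e-01 -1.27187988e-01  1.14212560e+00
  1.25551741e-05  1.14767827e+00]
0.21 None
0.19 None
0.16 None
0.25 None
None [10.45317859150215, -61.93089105960952, 96.50692778696887] <class 'numpy.float64'>
None
None
None
```

Unit slip (r in mm); good that planning refused it. Fix in the helper.

```bash
sed -i 's/    t=np.radians(th)/    t=np.radians(th); r=r*1e-3/' h.py
python3 - <<'E'
from h import *
q=quat(YAW)
a=tcp(57,115,.03); b=tcp(57,115,.010); print(a,b)
up=a.copy(); up[2]=.21
bot.move_pose(up.tolist(),q); bot.move_linear(a.tolist(),speed=.15); 
print(bot.move_linear(b.tolist(),speed=.1,until_force=10),stl())
cv2.imwrite("pics/w5.png",bot.camera("wrist")[:,:,::-1])
s=bot.camera("side")[100:300,220:400]; cv2.imwrite("pics/s5.png",cv2.resize(s[:,:,::-1],None,fx=3,fy=3,interpolation=cv2.INTER_CUBIC))
E
```

```text
[ 0.55709301 -0.1475644   0.15625959] [ 0.56025617 -0.16731268  0.15625959]
False [-3.7020e+01  1.0093e+02 -1.2400e+00 -7.0000e-02  6.8000e-01  1.4920e+01]
```

View pics/w5.png

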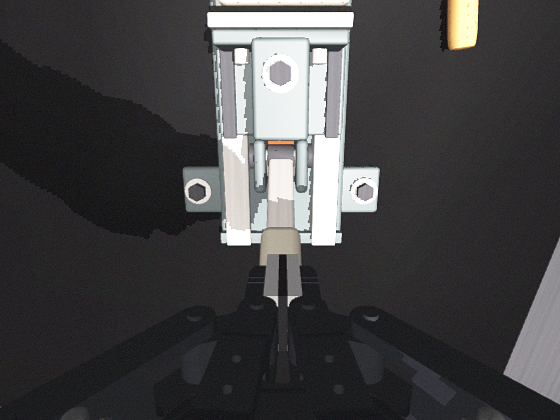

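View pics/s5.png

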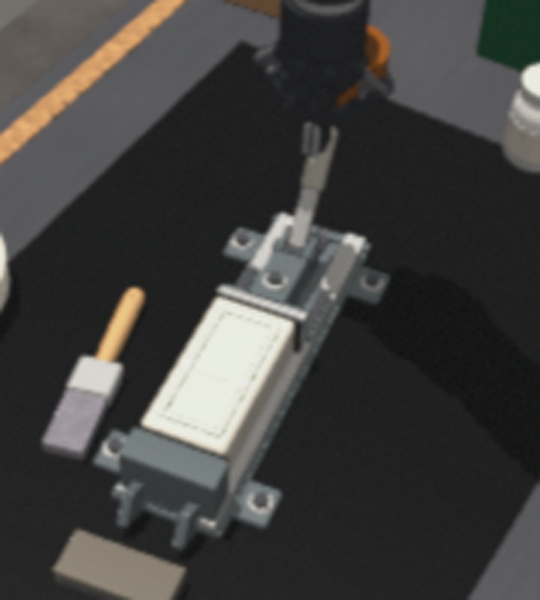

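Run:
```python
from h import *
for th,r in ((52,114),(45,112),(38,109),(30,106)):
    print(th,bot.move_linear(tcp(th,r).tolist(),speed=.04,until_force=25),stl())
np.save("w6.npy",np.r_[bot.read_position(),bot.read_tool_rot()])
cv2.imwrite("pics/w6.png",bot.camera("wrist")[:,:,::-1])
s=bot.camera("side")[100:300,220:400]; cv2.imwrite("pics/s6.png",cv2.resize(s[:,:,::-1],None,fx=3,fy=3,interpolation=cv2.INTER_CUBIC))
```

```text
52 False [-53.23  93.86   3.28  -1.42   0.79  15.65]
45 False [-64.31  85.37   2.66   2.36   8.66  16.15]
38 False [-72.73  74.75   0.99   0.08  10.98  16.64]
30 False [-8.025e+01  6.139e+01 -5.000e-02  1.080e+00  9.860e+00  1.717e+01]
```

View pics/w6.png

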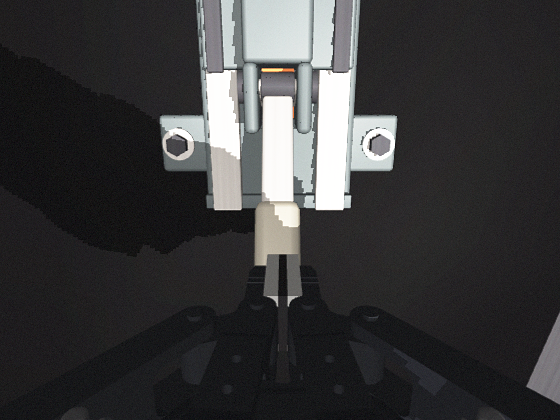

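View pics/s6.png

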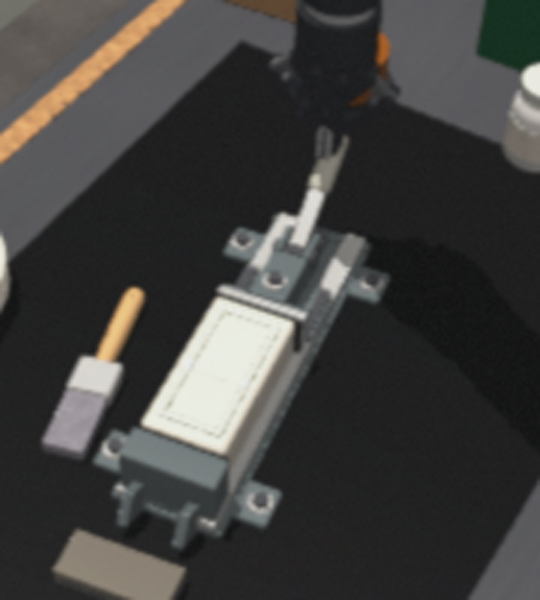

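Run:
```python
from h import *
for th,r in ((22,103),(15,100),(8,97),(2,95),(-4,93)):
    h=bot.move_linear(tcp(th,r).tolist(),speed=.04,until_force=22); s=stl(); print(th,h,s)
    if h: break
cv2.imwrite("pics/w7.png",bot.camera("wrist")[:,:,::-1])
s=bot.camera("side")[100:300,220:400]; cv2.imwrite("pics/s7.png",cv2.resize(s[:,:,::-1],None,fx=3,fy=3,interpolation=cv2.INTER_CUBIC))
```

```text
22 False [-8.513e+01  4.708e+01 -2.310e+00 -6.000e-02  8.220e+00  1.778e+01]
15 False [-85.51  33.55  -1.28   0.17   4.88  18.25]
8 False [-8.326e+01  1.963e+01 -7.700e-01 -1.000e-02 -1.200e-01  1.871e+01]
2 False [-83.26   9.69   0.18  -1.22   0.17  19.11]
-4 False [-81.98   0.09   0.66  -0.38   0.53  19.51]
```

View pics/w7.png

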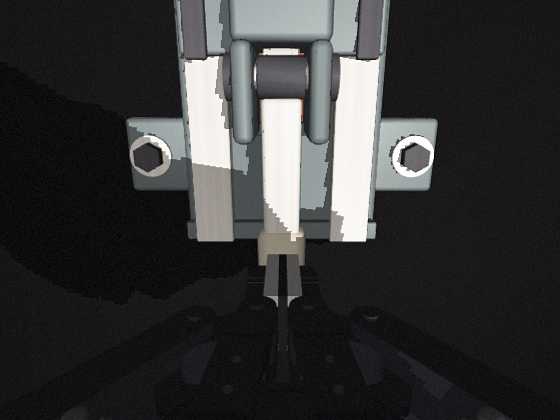

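View pics/s7.png

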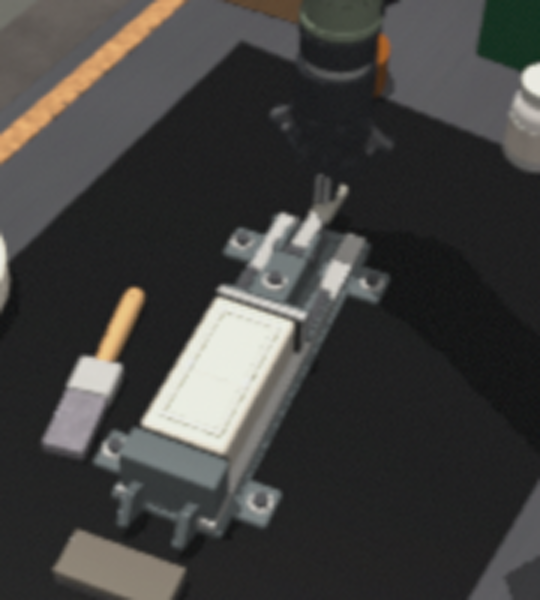

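Run:
```python
from h import *
p=np.array(bot.read_position())
bot.move_linear((p+[0,0,.16]).tolist(),speed=.15)
t=p-VX*-.09; t[2]=.30
bot.move_pose(t.tolist(),quat(YAW)); bot.set_gripper(1.0)
np.save("w8.npy",np.r_[bot.read_position(),bot.read_tool_rot()])
cv2.imwrite("pics/w8.png",bot.camera("wrist")[:,:,::-1])
a=bot.camera("side")[100:300,220:400]; cv2.imwrite("pics/s8.png",cv2.resize(a[:,:,::-1],None,fx=3,fy=3,interpolation=cv2.INTER_CUBIC))
print(stl())
for c in("wrist","side"): print([(x["bbox"],x["confidence"]) for x in bot.search_frame(c,"lever_grip")[:2]])
```

```text
[7.7000e+00 2.4407e+02 2.1000e-01 8.7000e-01 7.0000e-01 2.2270e+01]
[([270.4, 229.4, 19.0, 41.8], 0.6)]
[]
```

View pics/w8.png

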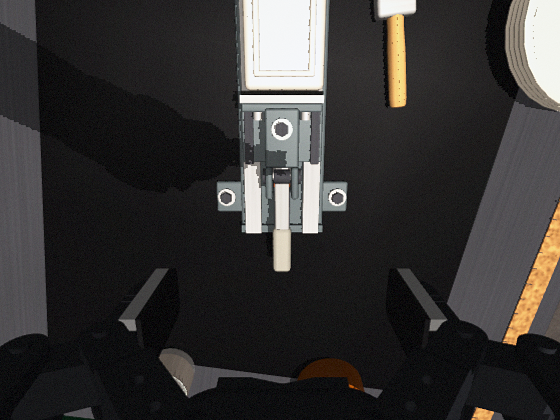

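View pics/s8.png

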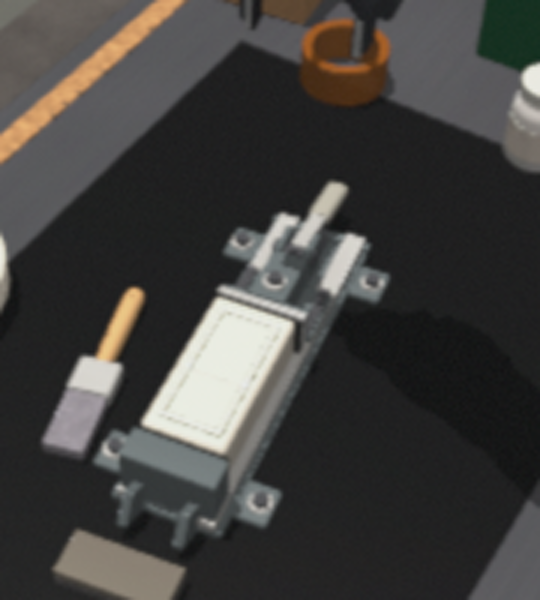

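Run:
```python
from h import *
w=np.load("w8.npy");K,T=KT("wrist",(w[:3],w[3:]))
for th in(-9,0,9):
    t=np.radians(th); print(th,proj(K,T,PIV+VX*(-.126*np.cos(t))+[0,0,.126*np.sin(t)]))
m=lambda K,T,b,c,d:(onz(K,T,b,.074)-(onz(K,T,c,.012)+onz(K,T,d,.012))/2)@VX
print(m(K,T,(282,129),(226.5,197.5),(337.5,197.5)))
w=np.load("w4.npy");K,T=KT("wrist",(w[:3],w[3:]))
print(m(K,T,(282.5,187),(225.5,246.5),(340,246.5)))
```

```text
-9 [[281.74520091 270.41812184]]
0 [[281.72401151 279.10295675]]
9 [[281.70094873 286.17619733]]
0.08914511954108922
0.08956477981101289
```

```bash
python3 -c "
from cell import bot
bot.close_job()"
```

```text
the job is handed in; nothing more can be done
```

The dish is clamped square between both jaws, the cam lever is snapped down, and I handed the job in at about 22 s of the 48 s allowed. No verdict came back.

- **Jaw:** I gripped the block and slid the moving jaw about 63 mm. The last part was 0.5–1 mm steps, until the push on the tool reached about 14 N. Taking off the slide's friction, that is roughly 9 N on the dish. I then let go with the fingers.
- **Lever:** I pushed the handle down with shut fingers along its arc. The force, read after each short segment, peaked at about 11 N. It dropped to nothing at the centre, as it should when the lever snaps over.
- **Last checks:**
  - The lever tip shows at row 271; 9° below level predicts row 270.
  - The jaw moved back about 0.4 mm between its release and the end, which is within my pixel error.
  - The dish looks flat and square against both jaws.
  - The brush and stone are where they were. I did not check the bowl, mug, tape roll or jar again, but the arm did not go near them.
  - The robot touches nothing.
- **Not measured:** the final squeeze on the dish. I only infer it, from the snug fit and the jaw hardly moving.
- **Missed or refused:** one move was refused because I mixed up units, and nothing moved. The detector missed the lever in the last side picture, but the lever is plain to see there.

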